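# Swing the magnifier aside and snap the red cap onto the bare battery terminal

## Task

Swing the bench magnifier sideways on its stiff arm until its lens ring is completely clear of the battery module, and leave it standing there. Then take the red snap cap from the yellow tray, set it over the bare stud with the red collar and press it straight down: through the click, and on until it sits flush on the collar. Finish while still holding it pressed firmly home (about 12 N, never more than 40 N), and leave the other caps and the tools as they are.

Things in the scene. Friction and masses are not known exactly. Their poses are not given: they have to be found in the camera images.
- module: battery module fixed on the bench: black block 120 (x) by 240 (y) by 80 mm high, green side plates, aluminium brackets; origin at the centre of its underside, y along its length. Three terminals stand on its top, on the long centre line at y = -75, 0 and 75 mm in any order: one bare, two already capped (black, blue; diameter 33 mm, 40 mm high, fixed)
- terminal: the bare terminal, fixed on the module: red collar (diameter 33 mm, 6 mm high) with a brass stud (diameter 15 mm, tapered to 8 mm at its top, 26 mm above the origin) and four small sprung steel detent balls at the sides of the stud; origin at the centre of the collar's underside, on the module's top face, z up
- seat (a point): centre of the bare terminal's collar top (6 mm above terminal), where the cap's rim seats; z up. The cap meets the detent balls when its rim is about 10.5 mm above this point; resistance grows to about 12 N, drops to nothing at about 7 mm (the click), then the cap is drawn down; fully home its rim stops hard on the collar (0 mm)
- cap_red: red plastic snap cap, about 30 g, loose, standing mouth down in one of the tray's three places (80 mm apart along the tray's length): diameter 32 mm, 34 mm high, flat top, ribbed straight side, mouth (19.6 mm across inside its snap lip) below, hollow 30 mm deep; origin at the centre of its rim (underside), z up
- cap_black: spare black cap of the same outer size (diameter 32 mm, 34 mm high) in the tray, loose, origin at the centre of its underside; to be left alone
- cap_blue: spare blue cap of the same outer size (diameter 32 mm, 34 mm high) in the tray, loose, origin at the centre of its underside; to be left alone
- cap_tray: shallow yellow tray fixed on the bench, 270 mm (x) by 140 mm (y), rim 14 mm high, floor 3 mm thick; origin at the centre of its underside, x along its length, along which the three caps stand
- mag_arm: magnifier arm and lens head; origin at the centre of the lens, 232 mm above the bench; white lens ring of outer diameter 124 mm, 26 mm thick. Its x axis points along the arm to the upright pivot, 360 mm away, on the post at the far edge. The pivot is stiff (about 2 N at the knob), swings at most 1.1 rad to either side of straight towards -x, and stays where left
- mag_knob (a point): grip point of the black upright positioning knob with an orange band (diameter 18 mm, its top 48 mm above the ring, at 292 mm) at the lens ring's outer side, 68 mm from the lens centre along the arm's -x axis (428 mm from the pivot axis); this point lies on the knob's axis 268 mm above the bench. It can be gripped from above or pushed
- nippers: grey and red side cutters, 140 mm long, 75 mm wide, 14 mm high, loose, lying on the bench; origin on the bench near their middle
- film_scraper: red rubber film scraper, 55 by 85 by 16 mm, loose; origin at the centre of its underside
- tape_roll: roll of blue film tape lying flat, diameter 90 mm, 19 mm high, loose; origin at the centre of its underside
- driver: orange screwdriver lying on the bench, about 200 mm long, loose; origin under it
- nut_jar: clear jar with a white lid, diameter 52 mm, 60 mm high, loose; origin at the centre of its underside
There are look-alikes about, which are no part of the job. Leave any pink look-alike of the cap_red alone.

How it is judged (in metres and radians):
On the way, in this order (a step that is already met when the one before it is completed fails the run):
1. the magnifier has been swung clear of the module and stands still ((y of mag_arm in the frame of module above 0.165 m or y of mag_arm in the frame of module below -0.165 m) and linear speed of mag_arm below 0.02 m/s), for 0.2 s.
2. the red cap has clicked on and sits home on the collar of the bare terminal (z of cap_red in the frame of seat below 0.002 m and horizontal distance between cap_red and seat below 0.004 m and angle between cap_red's own z axis and vertical below 0.1 rad), for 0.2 s.
At the end, for the whole second after the job is handed in: the red cap sits home on the bare terminal (rim within 2 mm of the collar, within 4 mm of its centre, tilted less than 0.1 rad) and the robot still presses it down on the terminal with 4 to 40 N; the lens centre lies more than 165 mm to either side of the module's middle, measured along the module (all of step 2 and contact force between cap_red and terminal between 4 and 40 N and contact force between cap_red and the fingers above 2 N and (y of mag_arm in the frame of module above 0.165 m or y of mag_arm in the frame of module below -0.165 m)); the arm keeps its last pose, push and grip.
It fails at once if the cap is forced onto the terminal with more than 40 N (contact force between cap_red and terminal above 40 N).
It fails at once if another cap, a tool or another loose thing is shifted by more than 30 mm (distance of any of cap_black, cap_blue, nippers, film_scraper, tape_roll, driver, nut_jar from where it was at the start of the episode above 0.03 m).
It also fails if it takes over 61 s, if anything falls off the work surface, if the arm or the gripper's body presses on something with over 40 N, if the wrist force passes 120 N, or if a joint passes its speed limit or range.

## Robot

A 7-joint arm with a two-finger parallel gripper is mounted at the origin on the work surface. World frame = base frame: x ahead of the robot, y to its left, z up, the work surface at z = 0. Lengths are in mm, angles in rad, forces in N, time in s.
With the tool pointing down it reaches from about 400 to 750 mm from the base axis. Payload 19.5 kg.
Tool frame: the origin (TCP) lies between the finger pads; the fingertips stand 8 mm ahead of it and the grasp point (between the pads) lies 11 mm behind it; z points along the fingers, y is the line along which they close (so a half turn about z gives the same grasp; the last joint's range is limited). The gripper opens to 85 mm and grips with 20 to 120 N. Pads are 22 mm wide; open, the fingers measure 114 mm over their backs; the gripper's body (76 mm by 85 mm) begins 54 mm behind the grasp point. The pads swing forward as they close: fully open they stand 13 mm farther back than shut.
Start: joints at [-1.198, 0.707, -0.028, 1.485, 0.022, 0.951, -0.075], TCP at [231.713, 526.214, 202.968] pointing down, gripper open.
Joint ranges: [-2.71, 2.71], [-0.32, 2.16], [-1.57, 1.52], [0, 2.45], [-1.46, 4.6], [0, 2.02], [-2.83, 2.83]. Speed limits (rad/s): [1.89, 1.89, 2.57, 2.57, 3.01, 3.01, 3.01].

## Interface

Orientations are given as a rotation vector (axis times angle).
In Python, from rig import * gives the robot as it stands.
- The arm moves only by the tool carry_out, never from a script. Its argument "commands" is a list of rows, each a list of 4 numbers: the shift along the world's x, y, z in m, then the turn about the world's z in rad. In form: [[x, y, z, roll], ...]. A call has 1 to 12 rows; each row shifts and turns the commanded pose from where the row before left it; what a row does not reach is not made up. A row lasts 1/8 s, in which the tool goes at most 62.5 mm and 10.7 degrees, less where a joint would pass 70% of its speed; a pose out of reach is approached as far as the arm can. A call is refused whole if a number of a shift passes 0.0625 or a number of a turn 0.188, either way. A call with a gripper value outside its range is refused whole. "fingers" is the opening, from 0 (shut) to 1 (fully open), set as the call begins (left out, the last holds). The fingers move at their own pace and stop on an object; "squeeze" is the grip in N (left out, the last holds). Time passes only in rows, so rows that do not move let the fingers close. It gives the time, the measured TCP pose, the force, the opening and the grip force at its end, in the units of the state.
- get_state(): the state, without advancing time (a new reading comes with each control period).
- capture(name): name is "scene" or "top"; returns a dict with "image" (400x640x3 uint8, blue, green, red), "range_z" (400x640 float32, mm along the optical axis (not along the pixel's ray), 0 where there is no reading), "K" (3x3 intrinsics, pixels), "distortion" ([k1, k2, p1, p2, k3] as OpenCV has them; the pictures are not rectified), "camera_from_world" (4x4, takes a point from world to camera coordinates). Camera axes: x right, y up, looking along -z (the intrinsics and any distortion apply to the point x, -y, -z); pixel columns grow to the right and rows downward; lengths in mm; the calibration is good to about 2 mm. A picture is of the moment at which its call begins.
- close_job(): hands the job in; it is judged then, once.
The state is a dict: "time": time; "qpos": joint angles; "joint_vel": joint speeds; "joint_efforts": joint torques, N m; "ee_pos": TCP position; "ee_rot": TCP orientation; "force": force on the tool from outside, world axes, zero at the start; "torque": the same for the moment, N m; "width": finger opening in mm; "finger_force": force on a finger pad.
Only numpy, scipy, OpenCV 4.12 (cv2) and the standard library are available. Lean on these libraries where they do the work, as an engineer would, in place of code of your own. Each camera call takes 0.05 s, during which the arm holds its last target. There are 200 camera calls.

## Working session

There is one attempt and no reset: what is moved stays moved. The work goes in short steps, Python scripts to look and compute and a tool call to move; the robot and the scene stay as the last step left them, time stands still between calls to the robot, and variables do not carry over. Pictures are saved under pics/ and viewed, at most 10 in all, crops included, and the job is handed in when it is done.

Besides the shell and the picture viewer there is one more tool, called after "Call:" as a command line: name --pt "numbers of a row" for each row, then --argument value for the rest. carry_out: Moves the arm, as the interface text tells. Its arguments: {"type":"object","properties":{"commands":{"type":"array"},"fingers":{"type":"number"},"squeeze":{"type":"number"}},"required":["commands"]}

```bash
mkdir -p pics; ls; cat > h.py <<'E'
from rig import *
import numpy as np, cv2
def ray(c,u,v):
    p=cv2.undistortPoints(np.array([[[u,v]]],float),np.array(c['K'],float),np.array(c['distortion'],float))[0,0]
    T=np.array(c['camera_from_world']);R=T[:3,:3];o=-R.T@T[:3,3]
    return o,R.T@np.array([p[0],-p[1],-1.])
def onz(c,u,v,z):
    o,d=ray(c,u,v);return o+d*(z-o[2])/d[2]
def pt(c,u,v):
    o,d=ray(c,u,v);return o+d*c['range_z'][int(v),int(u)]
E
python3 - <<'E'
from h import *
for n in('scene','top'):
    c=capture(n);cv2.imwrite(f'pics/{n}0.png',c['image']);np.save(f'{n}0.npy',c,allow_pickle=True)
    T=np.array(c['camera_from_world']);print(n,-T[:3,:3].T@T[:3,3],c['K'])
s=get_state();print(s)
E
```

```text
pics
scene [ 881.4084708  -541.38771959 1103.4110982 ] [[516.51826233   0.         312.76500513]
 [  0.         516.51826233 193.99188311]
 [  0.           0.           1.        ]]
top [365.55420587 -10.22346217 953.51194394] [[362.89523129   0.         319.11565887]
 [  0.         362.89523129 194.60603909]
 [  0.           0.           1.        ]]
{'time': 0.1, 'qpos': array([-1.19768807,  0.70704298, -0.02760946,  1.4849119 ,  0.02200624,
        0.95091967, -0.07548379]), 'joint_vel': array([-1.27820919e-03,  5.46693907e-04,  9.35545569e-05, -1.45593403e-03,
       -4.93585571e-04,  1.55032854e-03, -1.47151991e-03]), 'joint_efforts': array([ 3.98068849e-03, -8.84299636e+01,  1.23671081e+00, -2.36457342e+01,
        1.70236052e-02,  5.10683691e-03, -1.88665024e-05]), 'ee_pos': array([231.63642292, 526.00244991, 202.58253189]), 'ee_rot': array([-6.46864804e-01, -3.07410872e+00,  1.51663871e-03]), 'force': array([ 0.57677362, -0.30515246,  0.01595282]), 'torque': array([-0.04388352, -0.0170712 ,  0.01074803]), 'finger_force': 0.0, 'width': 85.33789261645356}
```

View pics/scene0.png

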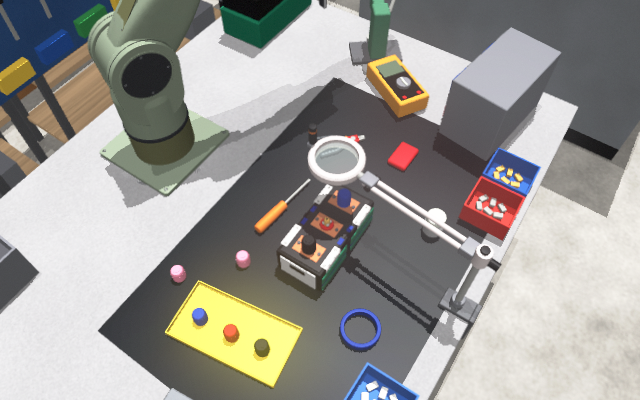

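View pics/top0.png

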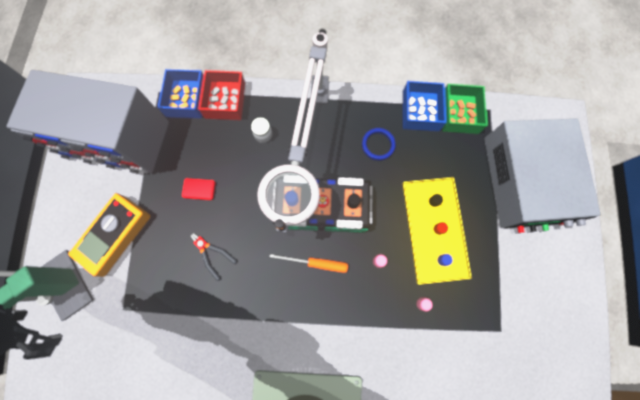

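The pictures show these candidates for the red cap:
- Red cap in the middle place of the tray: scene (231,332), top (441,228).
- Pink look-alikes: scene (178,273) and (242,258).
- Red collar: scene (327,224), top (323,201).
- Red scraper: scene (403,156).

I choose the tray one. The lens ring is over the module's +y end, at top (289,194), with the knob at top (280,226). I'll measure these now.

```bash
python3 - <<'E'
from h import *
S=np.load('scene0.npy',allow_pickle=True).item();T=np.load('top0.npy',allow_pickle=True).item()
np.set_printoptions(precision=1,suppress=True)
def blob(c,box,lo,hi,z,name):
    u0,v0,u1,v1=box;h=cv2.cvtColor(c['image'],cv2.COLOR_BGR2HSV)[v0:v1,u0:u1]
    m=cv2.inRange(h,lo,hi);n,l,st,ce=cv2.connectedComponentsWithStats(m);i=1+np.argmax(st[1:,4])
    vs,us=np.nonzero(l==i);P=np.array([pt(c,u+u0,v+v0) for u,v in zip(us,vs)]);
    u,v=ce[i]+[u0,v0];print(name,st[i],u,v,'onz',onz(c,u,v,z),'median',np.median(P,0),'zmax',P[:,2].max());
    t=P[P[:,2]>P[:,2].max()-6];print('   top pts',len(t),(t.min(0)+t.max(0))/2,t.min(0),t.max(0))
for c,b in((S,(215,315,245,350)),(T,(430,218,455,240))):
    hi=(8,255,255);blob(c,b,(0,150,60),hi,37,'cap')
blob(S,(150,270,320,390),(22,120,100),(35,255,255),10,'tray');blob(T,(395,170,480,290),(22,120,100),(35,255,255),14,'tray')
for c,b in((S,(312,205,345,240)),(T,(312,190,335,215))):
    blob(c,b,(0,170,90),(8,255,255),86,'collar')
# lens ring white, by height
for c,n in((S,'S'),(T,'T')):
    vs,us=np.mgrid[0:400,0:640];P=np.array([pt(c,u,v) for u,v in zip(us.ravel(),vs.ravel())]).reshape(400,640,3);np.save(f'P{n}.npy',P)
    h=cv2.cvtColor(c['image'],cv2.COLOR_BGR2HSV)
    m=(P[...,2]>236)&(P[...,2]<252)&(h[...,1]<60)&(h[...,2]>150)&(P[...,0]<700)&(P[...,0]>250)&(abs(P[...,1])<250)
    Q=P[m];print(n,'ring',len(Q),Q.min(0),Q.max(0))
    m=(P[...,2]>258)&(P[...,2]<300)&(P[...,0]<700)&(P[...,0]>250)&(abs(P[...,1])<250);Q=P[m];print(n,'knob',len(Q),Q.min(0),Q.max(0),np.median(Q,0),np.argwhere(m).mean(0))
    m=(P[...,2]>72)&(P[...,2]<84)&(P[...,0]<700)&(P[...,0]>300)&(abs(P[...,1])<250);Q=P[m]
    r=cv2.minAreaRect(Q[:,:2].astype(np.float32));print(n,'module',len(Q),r)
    m=(P[...,2]>85)&(P[...,2]<135)&(P[...,0]<700)&(P[...,0]>300)&(abs(P[...,1])<250);Q=P[m];print(Q.min(0),Q.max(0))
def crop(c,u,v,w,k):return cv2.resize(c['image'][v-w:v+w,u-w:u+w],(k,k),interpolation=cv2.INTER_CUBIC)
cv2.imwrite('pics/crop.png',np.hstack([crop(S,325,215,50,400),crop(S,231,325,50,400)]))
E
```

```text
cap [  9  10  12  11 107] 229.62616822429908 329.8878504672897 onz [ 507.4 -325.8   37. ] median [ 508.1 -326.7   38.2] zmax 1103.4110982045406
   top pts 1 [ 881.4 -541.4 1103.4] [ 881.4 -541.4 1103.4] [ 881.4 -541.4 1103.4]
cap [ 6  5 11 10 84] 441.0238095238095 227.73809523809524 onz [ 506.8 -322.2   37. ] median [ 506.6 -322.4   36.1] zmax 40.57368375586316
   top pts 68 [ 507.7 -323.6   37.6] [ 495.9 -335.8   34.6] [ 519.5 -311.3   40.6]
tray [  15   10  138  108 4347] 217.30227743271223 325.54543363239014 onz [ 469. -328.   10.] median [ 456.8 -334.5    3.8] zmax 1103.4110982045406
   top pts 17 [ 881.4 -541.4 1103.4] [ 881.4 -541.4 1103.4] [ 881.4 -541.4 1103.4]
tray [   7    7   70  108 5345] 435.7420018709074 230.30252572497662 onz [ 502.8 -315.8   14. ] median [ 502.1 -315.9    2.6] zmax 953.5119439399562
   top pts 18 [365.6 -10.2 953.5] [365.6 -10.2 953.5] [365.6 -10.2 953.5]
collar [ 9 18 12  7 34] 326.61764705882354 226.52941176470588 onz [553.5 -18.7  86. ] median [555.5 -21.   85.8] zmax 1103.4110982045406
   top pts 1 [ 881.4 -541.4 1103.4] [ 881.4 -541.4 1103.4] [ 881.4 -541.4 1103.4]Traceback (most recent call last):
  File "<stdin>", line 14, in <module>
  File "<stdin>", line 6, in blob
    return _wrapfunc(a, 'argmax', axis=axis, out=out, **kwds)
    return bound(*args, **kwds)
ValueError: attempt to get argmax of an empty sequence
```

```bash
python3 - <<'E'
from h import *
S=np.load('scene0.npy',allow_pickle=True).item();T=np.load('top0.npy',allow_pickle=True).item()
np.set_printoptions(precision=1,suppress=True)
for c,n in((S,'S'),(T,'T')):
    vs,us=np.mgrid[0:400,0:640];P=np.array([pt(c,u,v) for u,v in zip(us.ravel(),vs.ravel())]).reshape(400,640,3);P[c['range_z']<=0]=-9999
    def rep(t,zl,zh,x0,x1,y0,y1,white=0):
        m=(P[...,2]>zl)&(P[...,2]<zh)&(P[...,0]<x1)&(P[...,0]>x0)&(P[...,1]>y0)&(P[...,1]<y1)
        if white:
            h=cv2.cvtColor(c['image'],cv2.COLOR_BGR2HSV);m&=(h[...,1]<60)&(h[...,2]>150)
        Q=P[m]
        if len(Q)<3:print(n,t,len(Q));return
        print(n,t,len(Q),Q.min(0),Q.max(0),'med',np.median(Q,0),'px',np.argwhere(m).mean(0)[::-1],cv2.minAreaRect(Q[:,:2].astype(np.float32)))
    rep('ring',238,252,350,650,-100,250,1);rep('knob',262,300,350,650,-100,250)
    rep('module',74,84,400,700,-200,200)
    rep('modcaps',100,128,400,700,-200,200)
    rep('redcap',32,44,480,540,-350,-295)
    rep('pivot',200,330,800,1100,-100,100)
    rep('trayrim',10,18,350,680,-450,-200)
def crop(c,u,v,w,k):return cv2.resize(c['image'][v-w:v+w,u-w:u+w],(k,k),interpolation=cv2.INTER_CUBIC)
cv2.imwrite('pics/crop.png',np.hstack([crop(S,325,215,50,400),crop(S,231,325,50,400)]))
E
```

```text
S ring 1105 [465.9  -4.8 238. ] [649.4 119.2 249.6] med [548.6  46.4 243.1] px [342.2 163.3] ((552.6340942382812, 65.00757598876953), (179.4744110107422, 123.89278411865234), 15.153425216674805)
S knob 118 [449.6  55.6 262.3] [467.8  72.3 294.9] med [461.4  60.6 284.1] px [312.  130.6] ((458.7575988769531, 63.85028839111328), (17.871858596801758, 16.530208587646484), 4.101321697235107)
S module 3693 [ 483.3 -134.5   74. ] [611.5 108.7  84. ] med [556.8 -27.6  80.7] px [324.  229.4] ((547.8084716796875, -12.811195373535156), (126.21810913085938, 243.57972717285156), 0.9935200810432434)
S modcaps 408 [ 530.6 -103.5  100.2] [565.   77.8 127.5] med [550.4 -16.5 118. ] px [324.9 219.7] ((547.5425415039062, -12.866493225097656), (32.23139190673828, 181.22837829589844), 1.0140455961227417)
S redcap 150 [ 493.3 -341.8   32. ] [ 523.2 -311.4   43.8] med [ 509.1 -326.9   37.1] px [229.9 330.5] ((508.06597900390625, -325.9642028808594), (30.94087791442871, 27.006107330322266), 69.20234680175781)
S pivot 1049 [800.   -3.6 210.2] [920.5  39.4 263.2] med [866.7   8.9 240.1] px [472.8 250.5] ((859.
[... 988 characters left out ...]
7] ((546.4961547851562, -56.84418869018555), (31.51176643371582, 96.46798706054688), 8.386006355285645)
T redcap 106 [ 494.1 -339.7   32.5] [ 522.1 -311.3   40.6] med [ 508.  -324.9   36.1] px [442.  227.3] ((508.3170166015625, -325.4355773925781), (28.050519943237305, 27.89396858215332), 85.5995864868164)
T pivot 610 [800.1  -4.6 214.8] [923.1  37.  261.1] med [857.6  14.1 240.5] px [317.9  52.1] ((861.0833740234375, 15.07790756225586), (36.64458465576172, 125.0732421875), 84.09235382080078)
T trayrim 445 [ 365.1 -406.7   10. ] [ 650.9 -228.    18. ] med [ 503.8 -316.8   13. ] px [436.8 230.4] ((506.92205810546875, -318.623046875), (271.7107849121094, 142.75677490234375), 8.925591468811035)
```

View pics/crop.png

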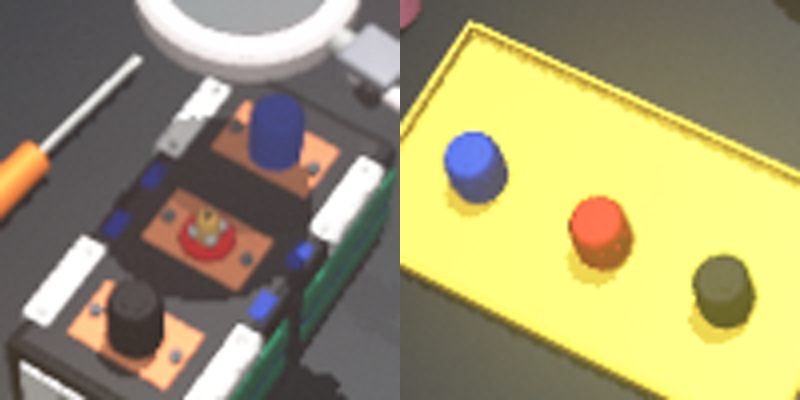

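The crop shows the bare stud on its red collar at the module's middle, between the black and blue terminals, and the true red cap in the tray's middle place.

Estimates in mm:
- **Knob:** (460, 64)
- **Lens:** (528, 57)
- **Pivot:** (886, 20)
- **Terminal:** (548, -13)
- **Red cap:** (508, -325)

I'll move above the knob first.

Call:
carry_out --pt "0.019 -0.0385 0.015 0.026" --pt "0.019 -0.0385 0.015 0.026" --pt "0.019 -0.0385 0.015 0.026" --pt "0.019 -0.0385 0.015 0.026" --pt "0.019 -0.0385 0.015 0.026" --pt "0.019 -0.0385 0.015 0.026" --pt "0.019 -0.0385 0.015 0.026" --pt "0.019 -0.0385 0.015 0.026" --pt "0.019 -0.0385 0.007 0.026" --pt "0.019 -0.0385 0.007 0.026" --pt "0.019 -0.0385 0 0.026" --pt "0.019 -0.0385 0 0.026" --fingers 1

```text
time: 1.6
ee_pos: [460.1, 62.8, 336.9]
ee_rot: [-0.16, -3.137, 0.0]
force: [-0.3, 0.8, 1.5]
width: 85.3
finger_force: 0.0
```

Call:
carry_out --pt "0 0 0 0" --pt "0 0 0 0"

```text
time: 1.85
ee_pos: [459.5, 64.6, 336.8]
ee_rot: [-0.161, -3.137, -0.0]
force: [-0.3, 1.1, -0.1]
width: 85.6
finger_force: 0.0
```

Call:
carry_out --pt "0 0 -0.025 0" --pt "0 0 -0.025 0" --pt "0 0 -0.02 0" --pt "0 0 0 0"

```text
time: 2.35
ee_pos: [459.0, 65.0, 266.4]
ee_rot: [-0.159, -3.136, 0.001]
force: [1.1, -0.3, -0.8]
width: 85.2
finger_force: 0.0
```

Call:
carry_out --pt "0 0 0 0" --pt "0 0 0 0" --pt "0 0 0 0" --pt "0 0 0 0" --pt "0 0 0 0" --pt "0 0 0 0" --fingers 0 --squeeze 30

```text
time: 3.1
ee_pos: [459.7, 64.2, 267.0]
ee_rot: [-0.161, -3.137, 0.0]
force: [0.1, -0.5, 0.3]
width: 0.2
finger_force: 0.0
```

The fingers closed on nothing, so I need a look.

```bash
python3 - <<'E'
from h import *
np.set_printoptions(precision=1,suppress=True)
im=[]
for n,(u,v) in(('scene',(325,135)),('top',(280,215))):
    c=capture(n);w=50;im.append(cv2.resize(c['image'][v-w:v+w,u-w:u+w],(400,400),interpolation=cv2.INTER_CUBIC))
cv2.imwrite('pics/knob.png',np.hstack(im))
print(get_state()['ee_pos'])
E
```

```text
[459.7  64.2 267. ]
```

View pics/knob.png

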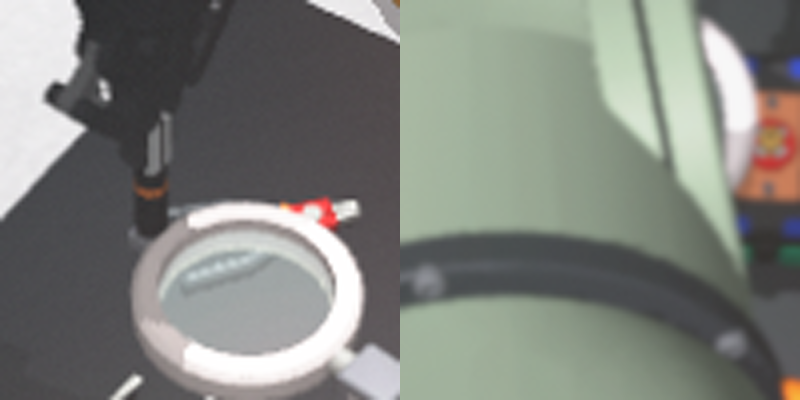

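The scene crop shows the finger tips at about scene px (315,127), in front of or at the knob top. The knob and its orange band are visible below, and the ring has not moved. The top view is blocked by the arm. I'll check the depths.

```bash
python3 - <<'E'
from h import *
np.set_printoptions(precision=0,suppress=True,linewidth=200)
c=capture('scene')
T=np.array(c['camera_from_world'])
def proj(p):
    q=T[:3,:3]@np.array(p)+T[:3,3];q=np.array([q[0],-q[1],-q[2]])
    return cv2.projectPoints(q[None],np.zeros(3),np.zeros(3),np.array(c['K']),np.array(c['distortion']))[0].ravel()
for p in([460,64,259],[460,64,292],[460,64,245]):print(p,proj(p))
for v in range(108,148,2):print(v,*[ '%d,%d,%d'%tuple(pt(c,u,v)) for u in (308,311,313,315,317,320)],c['image'][v,313])
s=get_state();print(s['width'],s['force'],s['finger_force'],s['ee_rot'])
E
```

```text
[460, 64, 259] [312. 137.]
[460, 64, 292] [312. 127.]
[460, 64, 245] [312. 141.]
108 463,44,366 471,43,371 474,46,371 473,55,362 469,67,350 284,357,-2 [53 52 53]
110 461,47,357 470,44,364 473,48,362 466,64,345 469,68,343 291,347,2 [54 53 55]
112 460,48,350 466,50,351 468,54,349 467,64,339 470,66,339 296,339,2 [56 56 56]
114 464,44,350 466,50,346 468,55,342 464,67,330 468,69,330 300,334,1 [59 58 57]
116 467,38,350 467,49,342 470,51,341 468,62,330 469,68,325 303,328,0 [68 66 67]
118 468,37,346 464,54,329 469,53,333 469,60,327 468,69,318 309,320,2 [120 119 118]
120 461,47,328 464,53,324 468,55,324 468,61,319 467,70,311 314,312,3 [124 125 124]
122 459,49,319 462,55,315 467,56,317 468,61,313 469,68,307 318,307,2 [123 122 122]
124 459,48,313 463,55,309 468,55,313 468,61,307 469,67,302 321,301,1 [122 122 121]
126 459,49,307 463,54,304 467,55,306 468,61,301 317,292,-1 326,295,1 [123 123 122]
128 453,57,289 462,56,296 468,55,300 466,65,290 324,282,3 329,290,0 [104 103 104]
130 453,57,283 459,59,285 463,60,286 466,64,285 326,279,-1 335,281,2 [53 52 54]
132 454,56,278 461,56,282 463,60,280 467,63,280 332,270,3 339,274,3 [53 67 99]
134 451,59,267 460,57,275 463,61,273 466,64,272 336,264,2 342,269,1 [54 67 93]
136 451,59,260 460,57,268 464,59,269 465,65,264 339,260,0 348,262,3 [56 56 58]
138 321,241,-2 459,58,260 464,60,262 465,66,257 351,241,17 358,246,16 [54 54 55]
140 327,232,1 461,56,257 462,61,253 466,64,252 351,242,7 469,78,241 [53 52 56]
142 449,62,237 461,56,250 465,58,250 466,64,245 469,67,245 474,71,244 [52 51 54]
144 453,56,238 459,58,241 464,59,242 469,59,246 471,64,242 477,66,244 [78 77 80]
146 453,56,232 462,54,240 466,56,240 471,56,243 476,57,245 479,64,240 [148 149 157]
-0.08376487676270931 [-0. -1. -0.] 0.0 [-0. -3.  0.]
```

Depths show the silver pads ending at z≈295, just above the knob top at 292, although the reported TCP z is 267. The real tips look about 36 mm higher than the stated geometry. I'll open and measure the tips again.

Call:
carry_out --pt "0 0 0 0" --pt "0 0 0 0" --pt "0 0 0 0" --pt "0 0 0 0" --pt "0 0 0 0" --pt "0 0 0 0" --fingers 1

```text
time: 4.0
ee_pos: [459.7, 64.2, 267.0]
ee_rot: [-0.162, -3.137, 0.0]
force: [0.2, -0.2, 0.1]
width: 85.3
finger_force: 0.0
```

```bash
python3 - <<'E'
from h import *
np.set_printoptions(precision=0,suppress=True,linewidth=200)
c=capture('scene')
P=np.array([[pt(c,u,v) for u in range(640)] for v in range(60,170)])
r=c['range_z'][60:170]>0
g=r&(abs(P[...,0]-460)<60)&(abs(P[...,1]-64)<70)
for z in range(235,420,10):
    m=g&(abs(P[...,2]-z)<5);Q=P[m]
    if len(Q):print(z,len(Q),'x',np.percentile(Q[:,0],[3,97]),'y',np.percentile(Q[:,1],[3,97]))
s=get_state();print(s['width'],s['ee_pos'],s['force'])
u,v,w=320,125,50
cv2.imwrite('pics/open.png',cv2.resize(c['image'][v-w:v+w,u-w:u+w],(500,500),interpolation=cv2.INTER_CUBIC))
E
```

```text
235 566 x [463. 519.] y [ 23. 102.]
245 344 x [461. 515.] y [  6. 110.]
255 30 x [455. 467.] y [55. 68.]
265 23 x [452. 467.] y [56. 68.]
275 28 x [454. 467.] y [56. 68.]
285 31 x [452. 467.] y [56. 70.]
295 40 x [451. 467.] y [56. 72.]
305 2 x [458. 465.] y [105. 108.]
315 54 x [448. 474.] y [  7. 110.]
325 77 x [448. 473.] y [  6. 112.]
335 69 x [451. 474.] y [  6. 109.]
345 47 x [455. 473.] y [  6. 111.]
355 65 x [458. 476.] y [ -2. 130.]
365 130 x [444. 477.] y [ -5. 131.]
375 149 x [444. 478.] y [ -5. 130.]
385 126 x [448. 478.] y [ -5. 130.]
395 153 x [441. 479.] y [ -5. 125.]
405 193 x [442. 476.] y [ -5. 126.]
415 144 x [442. 473.] y [ -4. 126.]
85.45705503386245 [460.  64. 267.] [-0.  0.  0.]
```

View pics/open.png

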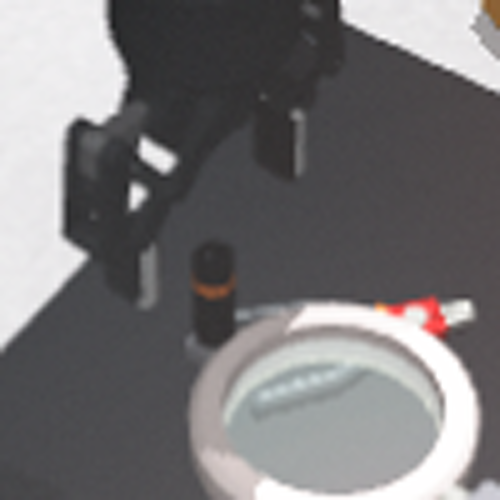

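The open gripper stands above the knob, with pad tips at z≈307. Relative to the reported TCP z, the real tips are at +41 open and +28 shut. I'll go down 38 mm and grip.

Call:
carry_out --pt "0 0 -0.019 0" --pt "0 0 -0.019 0" --pt "0 0 0 0"

```text
time: 4.42
ee_pos: [459.3, 64.1, 228.4]
ee_rot: [-0.161, -3.136, 0.001]
force: [-0.1, 0.2, 0.3]
width: 85.4
finger_force: 0.0
```

Call:
carry_out --pt "0 0 0 0" --pt "0 0 0 0" --pt "0 0 0 0" --pt "0 0 0 0" --pt "0 0 0 0" --pt "0 0 0 0" --fingers 0 --squeeze 40

```text
time: 5.18
ee_pos: [459.8, 64.3, 229.3]
ee_rot: [0.161, 3.137, 0.0]
force: [-0.3, 1.6, 5.1]
width: 16.6
finger_force: 38.8
```

Gripped. Now I swing the knob along its arc about the pivot towards +y.

Call:
carry_out --pt "0.0013 0.0106 0 -0.025" --pt "0.0014 0.0106 0 -0.025" --pt "0.0018 0.0106 0 -0.025" --pt "0.002 0.0105 0 -0.025" --pt "0.0024 0.0104 0 -0.025" --pt "0.0025 0.0104 0 -0.025" --pt "0.0029 0.0103 0 -0.025" --pt "0.003 0.0103 0 -0.025"

```text
time: 6.18
ee_pos: [478.2, 147.8, 229.3]
ee_rot: [0.476, 3.103, -0.0]
force: [9.3, -4.3, 0.2]
width: 16.9
finger_force: 38.9
```

Call:
carry_out --pt "0.0034 0.0102 0 -0.025" --pt "0.0034 0.0102 0 -0.025" --pt "0.0039 0.01 0 -0.025" --pt "0.004 0.0099 0 -0.025" --pt "0.0044 0.0097 0 -0.025" --pt "0.0045 0.0097 0 -0.025" --pt "0.0048 0.0095 0 -0.025" --pt "0.0049 0.0095 0 -0.025" --pt "0 0 0 0" --pt "0 0 0 0"

```text
time: 7.42
ee_pos: [512.6, 225.4, 229.4]
ee_rot: [0.783, 3.038, -0.0]
force: [15.0, -7.5, -1.9]
width: 16.8
finger_force: 39.0
```

Call:
carry_out --pt "0 0 0 0" --pt "0 0 0 0" --pt "0 0 0 0" --pt "0 0 0 0" --pt "0 0 0.03 0" --pt "0 0 0.04 0" --pt "0 0 0.02 0" --fingers 1

```text
time: 8.3
ee_pos: [510.5, 226.7, 320.9]
ee_rot: [0.781, 3.041, 0.002]
force: [-0.2, -0.3, -0.1]
width: 85.5
finger_force: 0.0
```

Call:
carry_out --pt "-0.005 -0.046 0 0.05" --pt "-0.005 -0.046 0 0.05" --pt "-0.005 -0.046 0 0.05" --pt "0 -0.046 0 0.05" --pt "0 -0.046 0 0.05" --pt "0 -0.046 0 0.05" --pt "0 -0.046 0 0.05" --pt "0 -0.046 0 0.05" --pt "0 -0.046 0 0.05" --pt "0.004 -0.046 -0.02 0.05" --pt "0.004 -0.046 -0.03 0.05" --pt "0.003 -0.044 -0.03 0.05"

```text
time: 9.8
ee_pos: [506.3, -324.9, 238.1]
ee_rot: [-0.155, 3.137, -0.0]
force: [0.8, -0.1, -0.3]
width: 85.3
finger_force: 0.0
```

```bash
python3 - <<'E'
from h import *
np.set_printoptions(precision=1,suppress=True,linewidth=200)
c=capture('scene')
P=np.array([[pt(c,u,v) for u in range(640)] for v in range(400)]);P[c['range_z']<=0]=-9999
h=cv2.cvtColor(c['image'],cv2.COLOR_BGR2HSV)
m=(P[...,2]>238)&(P[...,2]<252)&(h[...,1]<60)&(h[...,2]>130)&(P[...,0]>430)&(P[...,0]<640)&(P[...,1]>80)&(P[...,1]<330);Q=P[m];print('ring',Q.min(0),Q.max(0))
m=(P[...,2]>80)&(P[...,2]<113)&(P[...,0]>525)&(P[...,0]<570)&(abs(P[...,1]+13)<22);Q=P[m]
for z in range(82,114,3):
    q=Q[abs(Q[:,2]-z)<1.5]
    if len(q):print(z,len(q),q.min(0)[:2],q.max(0)[:2])
for k,y0 in(('blk',-88),('blu',62)):
    m=(P[...,2]>116)&(P[...,2]<124)&(P[...,0]>515)&(P[...,0]<580)&(abs(P[...,1]-y0)<25);Q=P[m];print(k,len(Q),(Q.min(0)+Q.max(0))/2,Q.max(0)-Q.min(0))
s=get_state();print(s['ee_pos'],s['ee_rot'],s['width'])
m=(abs(P[...,0]-s['ee_pos'][0])<70)&(abs(P[...,1]-s['ee_pos'][1])<70)&(P[...,2]>100);Q=P[m];print('tips minus ee',np.percentile(Q[:,2],[0,1,3])-s['ee_pos'][2])
u,v=280,240
cv2.imwrite('pics/s2.png',cv2.resize(c['image'][100:400,120:520],(800,600),interpolation=cv2.INTER_CUBIC))
E
```

```text
ring [499.8 127.3 238. ] [639.9 250.2 248.7]
82 102 [525.6 -34.7] [569.8   9. ]
85 61 [525.6 -34.6] [569.9   7.8]
88 36 [527.1 -31.5] [564.5   3.3]
91 10 [534.1 -26.2] [563.5  -6.2]
94 10 [542.8 -20. ] [556.4  -2.5]
97 16 [539.5 -22.3] [555.7  -3.9]
100 4 [541.9 -17.1] [553.3  -6.8]
103 11 [545.8 -20.2] [555.7  -5.1]
106 14 [542.9 -19.3] [555.1  -8.1]
109 4 [543.6 -18.9] [552.1 -10.8]
blk 137 [548.5 -88.2 120.1] [29.6 31.1  7.8]
blu 114 [547.   62.5 120.1] [32.7 31.3  7.7]
[ 503.7 -330.2  233.7] [ 0.2 -3.1  0. ] 85.30241539552102
tips minus ee [ 44.1  79.  108.8]
```

View pics/s2.png

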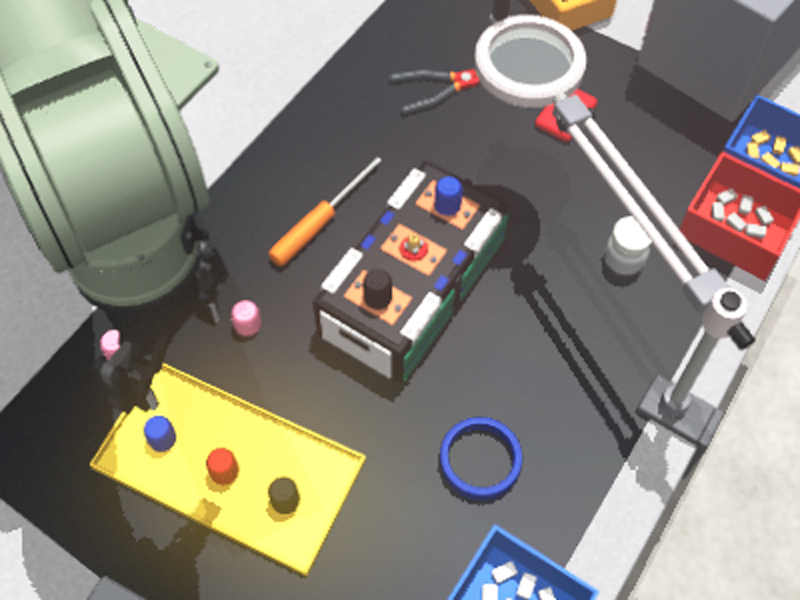

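The view shows the magnifier clear to the left of the module. The lens ring's y runs 127 to 250, so the lens is about 200 mm from the module's middle. The gripper is above the tray, with the red cap at crop (221,466). I'll settle lower and check the tip position against the cap.

Call:
carry_out --pt "0.001 0 -0.05 0" --pt "0.001 0.002 -0.05 0" --pt "0 0.002 -0.05 0" --pt "0 0 0 0" --pt "0 0 0 0"

```text
time: 10.48
ee_pos: [509.1, -319.9, 90.9]
ee_rot: [-0.152, 3.136, -0.002]
force: [-0.2, -0.3, 0.9]
width: 85.3
finger_force: 0.0
```

```bash
python3 - <<'E'
from h import *
np.set_printoptions(precision=1,suppress=True,linewidth=200)
c=capture('scene')
P=np.array([[pt(c,u,v) for u in range(640)] for v in range(400)]);P[c['range_z']<=0]=-9999
s=get_state();e=s['ee_pos'];print(e,s['ee_rot'],s['width'])
for z in range(55,125,5):
    for sg in(-1,1):
        m=(abs(P[...,2]-z)<2.5)&(abs(P[...,0]-e[0])<60)&(sg*(P[...,1]-e[1])<80)&(sg*(P[...,1]-e[1])>20);Q=P[m]
        if len(Q)>2:print(z,sg,len(Q),np.percentile(Q,[5,95],axis=0)[:,:2].ravel())
h=cv2.cvtColor(c['image'],cv2.COLOR_BGR2HSV)
m=(abs(P[...,2]-35)<5)&(abs(P[...,0]-508)<25)&(abs(P[...,1]+325)<25);Q=P[m];print('cap',len(Q),Q.min(0),Q.max(0))
cv2.imwrite('pics/s3.png',cv2.resize(c['image'][250:390,150:300],(600,560),interpolation=cv2.INTER_CUBIC))
E
```

```text
[ 509.2 -320.    91.2] [-0.2  3.1 -0. ] 85.0726644826946
cap 149 [ 492.9 -341.9   30.1] [ 523.2 -311.    39.9]
```

View pics/s3.png

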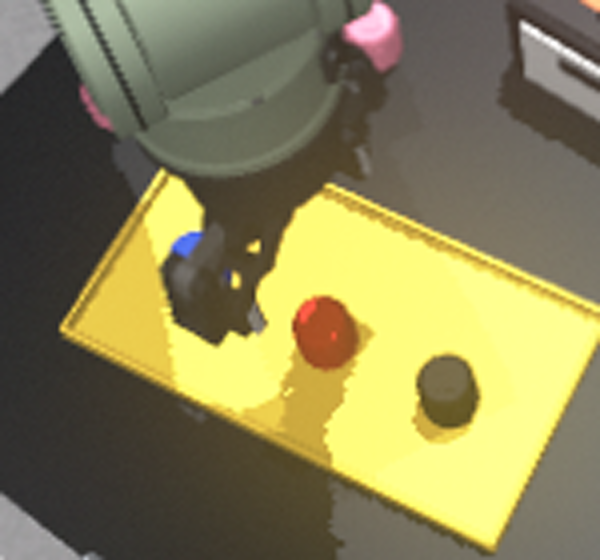

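The picture shows the tips either side of the red cap's line, at px (214,330) and (241,291), with the cap at px (231,333). I'll check the tip midpoint.

```bash
python3 - <<'E'
from h import *
np.set_printoptions(precision=1,suppress=True,linewidth=200)
c=capture('scene')
P=np.array([[pt(c,u,v) for u in range(640)] for v in range(400)]);P[c['range_z']<=0]=-9999
e=get_state()['ee_pos'];print(e)
for z in range(115,190,6):
    for sg in(-1,1):
        m=(abs(P[...,2]-z)<3)&(abs(P[...,0]-e[0])<60)&(sg*(P[...,1]-e[1])<80)&(sg*(P[...,1]-e[1])>20);Q=P[m]
        if len(Q)>2:print(z,sg,len(Q),np.percentile(Q,[5,95],axis=0)[:,:2].ravel())
for p in((214,331),(241,292)):print(onz(c,*p,133))
E
```

```text
[ 509.2 -320.    91.1]
133 1 5 [ 503.3 -277.3  511.9 -275.5]
139 -1 7 [ 518.6 -372.   522.  -362. ]
139 1 12 [ 502.5 -277.8  514.3 -267.4]
145 -1 10 [ 514.6 -374.2  522.8 -362. ]
145 1 11 [ 504.6 -277.5  514.9 -263. ]
151 -1 12 [ 514.7 -375.7  522.1 -362.5]
151 1 6 [ 506.1 -276.8  515.1 -272.8]
157 -1 10 [ 518.7 -374.9  523.6 -362.4]
157 1 9 [ 509.3 -276.8  515.  -265.3]
163 -1 10 [ 516.8 -375.7  522.7 -362.8]
163 1 6 [ 512.2 -275.9  514.7 -269.9]
169 -1 3 [ 520.3 -374.5  522.1 -361.4]
169 1 5 [ 512.3 -275.   515.  -271.5]
175 -1 6 [ 519.8 -376.1  525.2 -364.3]
175 1 4 [ 514.7 -273.9  515.4 -264.8]
181 -1 36 [ 510.  -392.4  525.  -361.7]
181 1 26 [ 503.  -272.3  515.4 -248.2]
187 -1 58 [ 503.9 -394.6  526.8 -362. ]
187 1 48 [ 500.  -271.   514.9 -250.9]
[ 517.2 -364.3  133. ]
[ 509.6 -269.8  133. ]
```

Call:
carry_out --pt "-0.0005 -0.003 -0.02 0" --pt "-0.0005 -0.003 -0.03 0" --pt "0 0 -0.03 0" --pt "0 0 -0.02 0" --pt "0 0 -0.009 0" --pt "0 0 0 0"

```text
time: 11.32
ee_pos: [507.5, -325.5, -19.7]
ee_rot: [-0.153, 3.138, -0.0]
force: [0.0, -0.4, 0.2]
width: 85.4
finger_force: 0.0
```

Call:
carry_out --pt "0 0 0 0" --pt "0 0 0 0" --pt "0 0 0 0" --pt "0 0 0 0" --pt "0 0 0 0" --pt "0 0 0 0" --fingers 0 --squeeze 60

```text
time: 12.08
ee_pos: [507.5, -325.5, -19.4]
ee_rot: [-0.153, 3.137, -0.001]
force: [-1.4, 1.1, 9.7]
width: 31.1
finger_force: 58.8
```

Call:
carry_out --pt "0 0 0.02 0" --pt "0 0 0.045 0" --pt "0 0 0.055 0" --pt "0 0 0.055 0" --pt "0.005 0.039 0 0" --pt "0.005 0.039 0 0" --pt "0.005 0.039 0 0" --pt "0.005 0.039 0 0" --pt "0.005 0.039 0 0" --pt "0.005 0.039 0 0" --pt "0.005 0.039 0 0" --pt "0.005 0.039 0 0"

```text
time: 13.58
ee_pos: [547.4, -12.0, 156.2]
ee_rot: [-0.153, 3.137, -0.0]
force: [0.8, 0.5, -0.4]
width: 30.3
finger_force: 59.5
```

Call:
carry_out --pt "0 0 -0.01 0" --pt "0 0 -0.015 0" --pt "0 0 0 0" --pt "0 0 0 0"

```text
time: 14.08
ee_pos: [547.5, -13.9, 130.8]
ee_rot: [-0.152, 3.137, -0.0]
force: [-0.2, -0.3, 0.6]
width: 31.0
finger_force: 59.5
```

```bash
cat > chk.py <<'E'
from h import *
np.set_printoptions(precision=1,suppress=True,linewidth=200)
c=capture('scene')
P=np.array([[pt(c,u,v) for u in range(640)] for v in range(400)]);P[c['range_z']<=0]=-9999
s=get_state();e=s['ee_pos'];print(e,s['force'],s['width'])
h=cv2.cvtColor(c['image'],cv2.COLOR_BGR2HSV)
red=((h[...,0]<8)|(h[...,0]>174))&(h[...,1]>140)&(h[...,2]>50)
near=(abs(P[...,0]-548)<60)&(abs(P[...,1]+13)<60)&(P[...,2]>84)
for z in range(84,170,4):
    m=red&near&(abs(P[...,2]-z)<2);Q=P[m]
    if len(Q)>2:
        i=np.argwhere(m);print(z,len(Q),Q.min(0)[:2],Q.max(0)[:2],'u',i[:,1].min(),i[:,1].max())
E
python3 chk.py; python3 - <<'E'
from h import *
c=capture('scene');cv2.imwrite('pics/s4.png',cv2.resize(c['image'][165:265,265:385],(720,600),interpolation=cv2.INTER_CUBIC))
E
```

```text
[547.5 -13.8 130.7] [ 0.2 -0.6  0.2] 31.25422861017011
84 20 [537.2 -27.3] [563.3   0.8] u 320 333
88 32 [533.1 -28.2] [562.9  -1.3] u 320 333
92 4 [535.9 -25.9] [559.6  -9.7] u 320 331
156 4 [557.2 -24.4] [561.7 -11.4] u 327 332
160 8 [558.1 -21.9] [562.   -9.6] u 328 332
164 4 [556.5 -23.5] [561.2 -14.8] u 327 331
168 6 [556.8 -27.3] [563.  -11.4] u 327 332
```

View pics/s4.png

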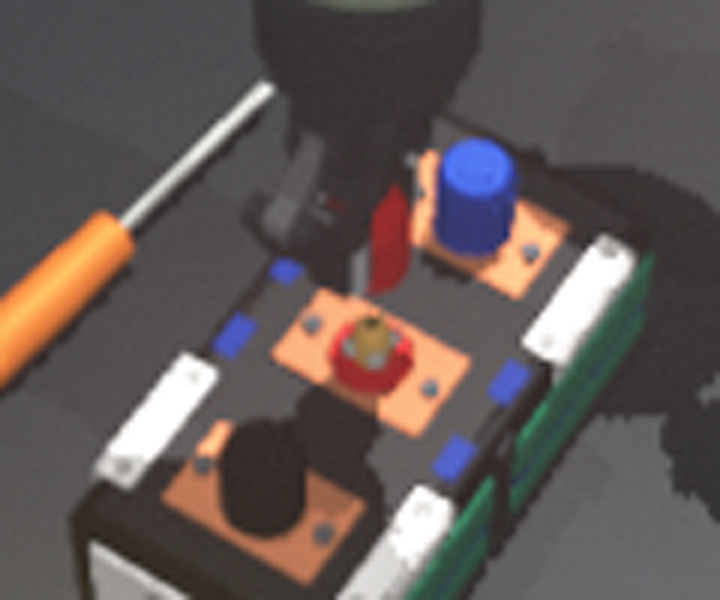

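The cap is held upright over the stud at crop (390,240), with the stud at (372,340). It lines up within about 1 mm. I'll descend with force checks.

Call:
carry_out --pt "0 0.0008 -0.015 0" --pt "0 0 -0.015 0" --pt "0 0 -0.01 0" --pt "0 0 -0.004 0" --pt "0 0 -0.004 0" --pt "0 0 -0.003 0" --pt "0 0 0 0" --squeeze 80

```text
time: 15.05
ee_pos: [547.3, -12.6, 78.9]
ee_rot: [0.152, -3.138, 0.0]
force: [0.6, -0.3, -1.0]
width: 30.4
finger_force: 79.1
```

Call:
carry_out --pt "0 0 -0.002 0" --pt "0 0 -0.002 0" --pt "0 0 -0.001 0" --pt "0 0 0 0"

```text
time: 15.55
ee_pos: [547.5, -12.6, 74.1]
ee_rot: [-0.153, 3.137, -0.0]
force: [0.8, -0.2, 2.3]
width: 30.4
finger_force: 79.6
```

Contact with the balls begins as predicted (ee z 74). I continue in 1 mm steps.

Call:
carry_out --pt "0 0 -0.001 0" --pt "0 0 -0.001 0" --pt "0 0 0 0"

```text
time: 15.92
ee_pos: [548.3, -12.2, 72.5]
ee_rot: [-0.153, 3.135, 0.0]
force: [2.7, 1.2, 9.4]
width: 30.3
finger_force: 80.3
```

Call:
carry_out --pt "0 0 -0.001 0" --pt "0 0 -0.001 0" --pt "0 0 0 0"

```text
time: 16.3
ee_pos: [548.3, -12.0, 70.4]
ee_rot: [-0.153, 3.135, 0.001]
force: [5.0, 2.4, 3.6]
width: 30.6
finger_force: 79.6
```

Call:
carry_out --pt "0 0 -0.001 0" --pt "0 0 -0.001 0" --pt "0 0 0 0"

```text
time: 16.68
ee_pos: [548.2, -12.0, 68.0]
ee_rot: [-0.153, 3.136, 0.001]
force: [5.2, 2.0, -4.4]
width: 30.3
finger_force: 79.7
```

Call:
carry_out --pt "0 0 -0.001 0" --pt "0 0 -0.001 0" --pt "0 0 0 0"

```text
time: 17.05
ee_pos: [547.7, -12.1, 65.5]
ee_rot: [-0.153, 3.137, 0.001]
force: [4.8, 3.7, -11.5]
width: 30.5
finger_force: 79.9
```

Clicked; the cap is being drawn down. Now on to the seat.

Call:
carry_out --pt "0.0005 0.0003 -0.001 0" --pt "0 0 -0.0005 0" --pt "0 0 0 0"

```text
time: 17.42
ee_pos: [547.8, -12.2, 64.5]
ee_rot: [-0.153, 3.138, 0.0]
force: [2.7, 2.2, -3.5]
width: 30.3
finger_force: 80.8
```

Call:
carry_out --pt "0 0 -0.0005 0" --pt "0 0 0 0" --pt "0 0 0 0"

```text
time: 17.8
ee_pos: [547.8, -12.3, 64.0]
ee_rot: [-0.153, 3.138, -0.0]
force: [1.9, 2.6, -1.0]
width: 30.4
finger_force: 81.0
```

Call:
carry_out --pt "0 0 -0.0005 0" --pt "0 0 0 0" --pt "0 0 0 0"

```text
time: 18.18
ee_pos: [547.9, -12.3, 63.7]
ee_rot: [-0.153, 3.138, -0.0]
force: [1.6, 2.5, 5.1]
width: 30.5
finger_force: 81.9
```

Call:
carry_out --pt "0 0 -0.0005 0" --pt "0 0 0 0" --pt "0 0 0 0"

```text
time: 18.55
ee_pos: [548.0, -12.2, 63.7]
ee_rot: [-0.153, 3.137, -0.0]
force: [-2.0, 2.2, 15.1]
width: 30.4
finger_force: 83.0
```

Call:
carry_out --pt "0 0 -0.0003 0" --pt "0 0 0 0" --pt "0 0 0 0" --pt "0 0 0 0"

```text
time: 19.05
ee_pos: [548.0, -12.3, 63.6]
ee_rot: [-0.153, 3.137, -0.0]
force: [-2.9, 2.3, 21.6]
width: 30.4
finger_force: 83.5
```

It is hard on the stop. I'll ease back to about 13 N, check that it stays steady, and confirm by camera.

Call:
carry_out --pt "0 0 0.0004 0" --pt "0 0 0 0" --pt "0 0 0 0" --pt "0 0 0 0"

```text
time: 19.55
ee_pos: [548.0, -12.3, 63.7]
ee_rot: [-0.153, 3.137, -0.0]
force: [-2.1, 2.3, 13.5]
width: 30.8
finger_force: 82.4
```

Call:
carry_out --pt "0 0 0 0" --pt "0 0 0 0" --pt "0 0 0 0" --pt "0 0 0 0"

```text
time: 20.05
ee_pos: [548.0, -12.3, 63.7]
ee_rot: [-0.153, 3.137, -0.0]
force: [-1.9, 2.0, 13.5]
width: 30.4
finger_force: 82.4
```

```bash
python3 chk.py; python3 - <<'E'
from h import *
c=capture('scene');cv2.imwrite('pics/s5.png',cv2.resize(c['image'][100:300,200:440],(720,600),interpolation=cv2.INTER_CUBIC))
E
```

```text
[548.  -12.3  63.7] [-1.   1.6 13.1] 30.284025997417814
84 6 [558.3 -20.2] [564.    0.3] u 328 333
88 5 [557.7 -23.6] [561.7  -3. ] u 327 333
92 4 [559.  -21.5] [562.9  -8.9] u 328 332
96 7 [555.8 -25.2] [562.5  -9. ] u 327 332
100 5 [557.5 -23.4] [563.2  -9.1] u 327 332
104 6 [556.7 -22.4] [562.1 -13.2] u 327 331
108 5 [556.2 -21.7] [562.6  -9.6] u 327 332
112 5 [559.  -21.9] [562.2 -14.5] u 328 331
116 12 [551.9 -23.6] [562.2   1.1] u 327 332
120 23 [552.5 -23.1] [563.2   0.2] u 327 332
124 6 [552.  -18.1] [558.8  -3.4] u 327 331
```

View pics/s5.png

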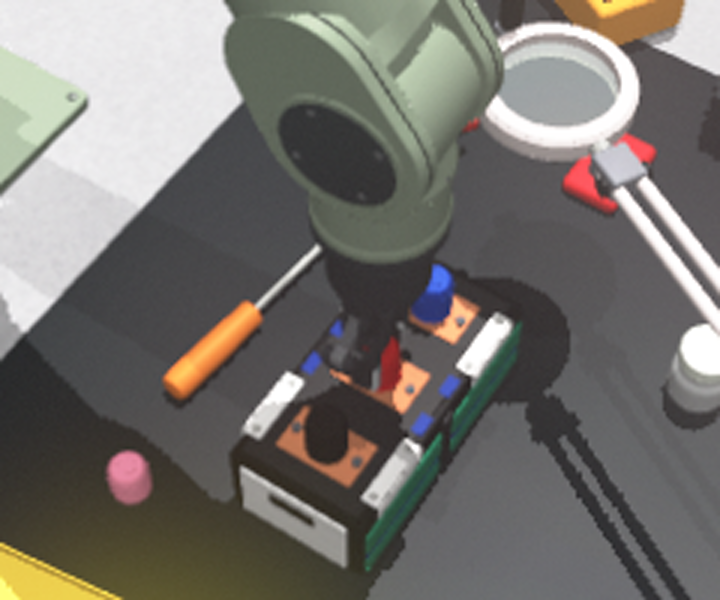

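The picture shows the red cap at crop (388,365) joined to the collar, with its top at z≈120. The press holds at 13 N and the magnifier is clear. Handing in.

```bash
python3 -c "
from rig import *
print(close_job())"
```

```text
the job is handed in; nothing more can be done
None
```

The job is handed in (no verdict came back): the lens centre stands about 200 mm from the module's middle, and the red cap clicked onto the bare stud, sits on the collar and is still held down with about 13 N.

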